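# Load a capsule into the scent station and keep it pressed for a sample puff

### The job

A customer wants to try the amber scent: slide the flat cover of the white scent station fully open, take the amber-orange capsule from the wooden tray, turn it until the four ribs of its foot mesh with the cross-shaped bore, and push it down against the spring until its white collar sits flat on the housing. Finish while still holding the capsule and pressing it fully home: do not let go, or the spring lifts it out again. Leave the blue capsule and the other goods on the counter standing where they are.

Things in the scene. Friction and masses are not known exactly. Their poses are not given: they have to be found in the camera images.
- station: White scent station, a fixed housing 100 mm (x) by 190 mm (y), flat top at z 70 mm; origin under its middle, z up. The bore is 45 mm from the middle towards -y; the cover opens towards +y. Two aluminium rails along y, 40 to 45 mm either side in x, stand 9 mm above the top.
- bore (a point): Point on the bore's axis at the height of the housing's flat top; axes as the station's. Under the cover, in a round opening of 54 mm, sits a black hub, its top 1.5 mm lower than the housing's, with a cross-shaped bore: two crossing slots, each 38 mm long and 11 mm wide. A yellow sprung plate shows in it, 12 mm below the housing's top.
- hub (a joint): Angle of the black hub with the cross-shaped bore, rad, counter-clockwise from above. At 0 the slots lie along the station's x and y; the cross repeats every pi/2. The hub turns stiffly (friction 0.15 N m), from -0.7 to 0.7.
- plate (a joint): How far the yellow sprung plate in the bore is pressed down, m: 0 at rest, 0.008 when the capsule is fully home, 0.012 at its stop. It takes 3 N to start and 8 N at 8 mm; a capsule's own weight does not press it down.
- cover (a joint): Travel of the station's flat grey cover, m: 0 shut over the bore, 0.072 fully open at its stop; it slides along the station's +y with 1.2 N of friction and stays where it is left. It starts up to 0.015 open. The cover is 78 mm (x) by 64 mm (y), 5 mm thick, its top 6 mm above the housing's top.
- cover_grip (a point): Centre of the cover's red upright grip, 40 mm long (station x), 10 mm thick (station y), 26 mm high, from 6 to 32 mm above the housing's top; 18 mm towards +y from the cover's middle; moves with the cover. Axes as the station's.
- amber_mid (a point): Centre (half-way up) of the amber-orange capsule, 94 mm high, standing upright (z up) on the tray at the start. White grip bar on top: 36 mm long (capsule x), 12 mm thick (capsule y), from 13 to 47 mm above this point. Below it the orange body, 46 mm across, its top 13 mm above this point. White collar 62 mm across; its underside, 27 mm below this point, lies on the housing's top when home.
- amber: The same capsule, about 0.15 kg, origin under the middle of its foot, 47 mm below its centre. The foot is a cross of four grey ribs, 34 mm across each way, 8 mm wide, 20 mm high (rounded underneath like a bar of 8 mm, which guides it in). One pair of ribs lies along the grip bar (x), the other across it (y); either may go in either slot.
- blue_mid (a point): Centre, half-way up, of the capsule with the blue body, otherwise the same; a bystander. It stands on the same tray, 120 mm from the amber one; which of the two is where varies.
- candle: Amber candle jar, 72 mm across, 85 mm high (origin under its middle): bystander.
- mist: Green room-spray bottle, 48 mm across, 130 mm high: bystander.
- giftbox: Orange gift box, 80 x 80 x 100 mm high: bystander.
- pillar: White pillar candle, 60 mm across, 100 mm high: bystander.
- tin: Copper tin, 70 mm across, 50 mm high: bystander.
- soap: Blue box of soap, 60 x 90 x 35 mm high: bystander.
- tray: Low wooden tray, fixed, 110 mm (x) by 260 mm (y), floor 8 mm and rim 14 mm above the counter; origin under its middle. The capsules stand on its floor, 60 mm to either side of the middle along y.
Not all that is in view belongs to the job. Leave any yellow look-alike of the amber alone. What is shaped like the station but turquoise is not meant.

How it is judged:
By the outcome, as a careful person would: the job done as asked, in the order asked, and still so for the second after the job is handed in, while the arm keeps its last pose, push and grip.
It also fails if it takes over 48 s, if anything falls off the work surface, if the arm or the gripper's body presses on something with over 40 N, if the wrist force passes 120 N, or if a joint passes its speed limit or range.

### The arm

A 6-joint arm with a two-finger parallel gripper is mounted at the origin on the work surface. World frame = base frame: x ahead of the robot, y to its left, z up, the work surface at z = 0. Lengths are in m, angles in rad, forces in N, time in s.
With the tool pointing down it reaches from about 0.375 to 0.9 m from the base axis. Payload 3.1 kg.
Tool frame: the origin (TCP) lies at the very end of the fingers, on their centre line; the grasp point (between the pads) lies 19 mm behind it; x points along the fingers, y is the direction in which the jaws open and shut, and the axes are right-handed (so a half turn about x gives the same grasp; the last joint's range is limited). The gripper opens to 87 mm and grips with 3 to 60 N. Pads are 19 mm wide; open, the fingers measure 117 mm over their backs; the gripper's body (75 mm by 190 mm) begins 51 mm behind the grasp point.
Start: joints at [-1.442, 0.527, 1.433, -0, 1.181, -0.178], TCP at [0.189, -0.596, 0.223] pointing down, gripper open.
Joint ranges: [-3.08, 3.08], [-0.75, 2.2], [0.22, 2.44], [-1.43, 4.57], [0, 2.65], [-2.85, 2.85]. Speed limits (rad/s): [2.79, 2.79, 3.14, 3.14, 3.14, 3.14].

### API

Orientations are given as a unit quaternion [x, y, z, w].
In Python, from rig import robot gives the robot as it stands.
- The arm moves only by the tool carry_out, never from a script. Its argument "commands" is a list that holds one entry, the list of rows, each a list of 5 numbers: the opening, from 0 (shut) to 1 (fully open), then the shift along the tool's x, y, z in mm, then the turn about the tool's x in degrees. In form: [[[hand, x, y, z, twist], ...]]. A call has 1 to 8 rows; each row shifts and turns the pose as measured when the row begins, along the tool's axes as they then stand; what a row does not reach is not made up. A row lasts 1/12 s, in which the tool goes at most 41.7 mm and 7.16 degrees, less where a joint would pass 70% of its speed; a pose out of reach is approached as far as the arm can. A call with a gripper value outside its range is refused whole. The fingers move at their own pace and stop on an object; "force" is the grip in N (left out, the last holds). Time passes only in rows, so rows that do not move let the fingers close. It gives the time, the measured TCP pose, the force and the opening at its end, in the units of the state.
- robot.get_obs(): the state, without advancing time (a new reading comes with each control period).
- robot.camera(name): name is "scene" or "top" or "wrist"; returns the picture (480x640x3 uint8, red, green, blue); there is no depth.
- robot.camera_model(name): a dict with "fx", "fy", "cx", "cy" (pixels), "k1" (the pictures are not rectified: a ray, as slopes to the right and down, at radius r is drawn at 1 + k1 r^2 times it, then the intrinsics apply), "R" (3x3) and "t" (3): a world point X has camera coordinates R X + t. Camera axes: x right, y down, z forward; pixel columns grow to the right and rows downward; lengths in m; the calibration is good to about 2 mm. A picture is of the moment at which its call begins: read the wrist's pose just before it. camera_model takes no time and is no camera call; for the wrist camera it gives the pose at the moment of the call.
- robot.hand_in(): hands the job in, once; it reports no verdict.
The state is a dict: "time": time; "q": joint angles; "joint_velocities": joint speeds; "joint_torque": joint torques, N m; "position": TCP position; "tool_rot": TCP orientation; "ft_force": force on the tool from outside, world axes, zero at the start; "moment": the same for the moment, N m; "grip_width": finger opening in m.
Only numpy, scipy, OpenCV 4.12 (cv2) and the standard library are available. Lean on these libraries where they do the work, as an engineer would, in place of code of your own. Each camera call takes 0.05 s, during which the arm holds its last target. There are 200 camera calls.

## Working session

There is one attempt and no reset: what is moved stays moved. The work goes in short steps, Python scripts to look and compute and a tool call to move; the robot and the scene stay as the last step left them, time stands still between calls to the robot, and variables do not carry over. Pictures are saved under pics/ and viewed, on a budget of 10 in all, crops included, one or two more only if the job needs it, and the job is handed in when it is done.

Besides the shell and the picture viewer there is one more tool, called after ">>>" as name(argument=value, ...) on one line, values as JSON. carry_out: Moves the arm, as the interface text tells. Its arguments: {"type":"object","properties":{"commands":{"type":"array"},"force":{"type":"number"}},"required":["commands"]}

```bash
ls; mkdir -p pics; python3 - <<'E'
from rig import robot
import cv2,numpy as np
for n in ("scene","top"):
    im=robot.camera(n); cv2.imwrite(f"pics/{n}0.png",im[:,:,::-1])
    m=robot.camera_model(n); print(n,m)
o=robot.get_obs();print(o["position"],o["tool_rot"],o["time"],o["grip_width"],o["ft_force"])
E
```

```text
pics
scene {'fx': 609.0073233158089, 'fy': 609.0073233158089, 'cx': 314.2980042854759, 'cy': 239.27611930552143, 'k1': -0.0923361656436009, 'R': array([[-0.57997207,  0.81458547,  0.00910549],
       [ 0.65530255,  0.47314701, -0.58882125],
       [-0.48395347, -0.33553303, -0.80821199]]), 't': array([ 0.28867511, -0.2963406 ,  1.76136071])}
top {'fx': 504.0833574747696, 'fy': 504.0833574747696, 'cx': 325.95153094715437, 'cy': 232.5734394045878, 'k1': -0.1353283816037496, 'R': array([[-0.0157758 , -0.99986435,  0.00473337],
       [-0.97916843,  0.01449047, -0.20253201],
       [ 0.20243595, -0.00782987, -0.9792642 ]]), 't': array([4.37669524e-04, 5.19644176e-01, 1.41634871e+00])}
[ 0.18927187 -0.59495245  0.22166525] [ 0.69876398  0.10908521 -0.69873679  0.1076857 ] 0.1 0.08690265803513139 [ 0.18540378 -0.14410699 -0.53965588]
```

View pics/top0.png

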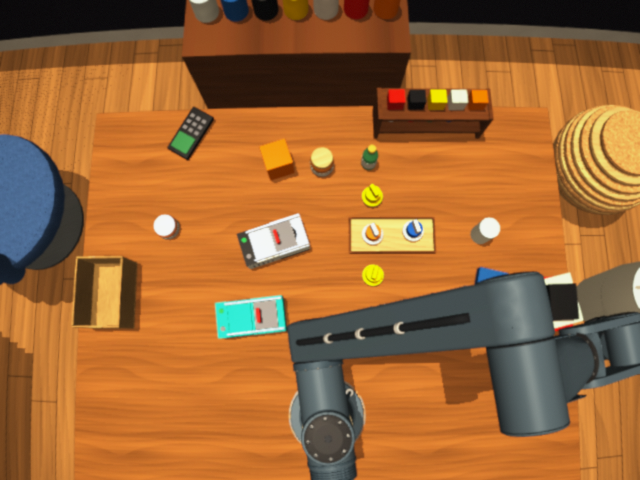

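View pics/scene0.png

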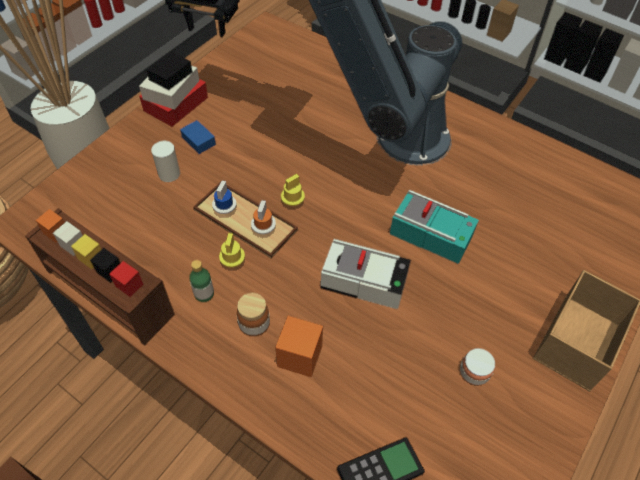

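The top view shows the white station at about (275,241), its red grip at (278,237), and the turquoise decoy at (250,316). The amber capsule is at (372,232) and the blue one at (413,229). I'll measure these with colour masks and zoom in.

```bash
cat > h.py <<'E'
import cv2,numpy as np
from rig import robot
def ray(m,px):
    px=np.atleast_2d(np.asarray(px,float))
    K=np.array([[m["fx"],0,m["cx"]],[0,m["fy"],m["cy"]],[0,0,1.]])
    n=cv2.undistortPoints(px[:,None],K,np.array([m["k1"],0,0,0,0.]))[:,0]
    R,t=np.array(m["R"]),np.array(m["t"])
    return -R.T@t,np.c_[n,np.ones(len(n))]@R
def onz(m,px,z):
    c,d=ray(m,px); return c+d*((z-c[2])/d[:,2])[:,None]
def tri(l):
    A=np.zeros((3,3));b=np.zeros(3)
    for m,px in l:
        c,d=ray(m,px);d=d[0]/np.linalg.norm(d[0]);P=np.eye(3)-np.outer(d,d);A+=P;b+=P@c
    return np.linalg.solve(A,b)
def proj(m,X):
    X=np.atleast_2d(X)@np.array(m["R"]).T+np.array(m["t"]);n=X[:,:2]/X[:,2:]
    n=n*(1+m["k1"]*(n**2).sum(1))[:,None]
    return n*[m["fx"],m["fy"]]+[m["cx"],m["cy"]]
def blobs(im,lo,hi,roi,amin=8):
    x0,y0,x1,y1=roi;h=cv2.cvtColor(im[y0:y1,x0:x1],cv2.COLOR_RGB2HSV)
    k=cv2.inRange(h,np.array(lo),np.array(hi))
    cs,_=cv2.findContours(k,cv2.RETR_EXTERNAL,cv2.CHAIN_APPROX_NONE)
    out=[]
    for c in cs:
        if cv2.contourArea(c)>=amin: out.append(c[:,0]+[x0,y0])
    return sorted(out,key=lambda c:-cv2.contourArea(c))
E
python3 - <<'E'
from h import *
T=cv2.imread("pics/top0.png")[:,:,::-1];S=cv2.imread("pics/scene0.png")[:,:,::-1]
mt,ms=robot.camera_model("top"),robot.camera_model("scene")
def show(n,im,m,z,lo,hi,roi,k=2):
    for c in blobs(im,lo,hi,roi)[:k]:
        r=cv2.minAreaRect(c.astype(np.float32)); p=onz(m,cv2.boxPoints(r),z)
        print(n,cv2.contourArea(c),np.round(r[0],1),"ctr",onz(m,r[0],z).round(4),"sides",np.linalg.norm(p[1]-p[0]).round(4),np.linalg.norm(p[2]-p[1]).round(4),"dirs",np.degrees(np.arctan2(*(p[1]-p[0])[1::-1])).round(1),np.degrees(np.arctan2(*(p[2]-p[1])[1::-1])).round(1))
show("red T",T,mt,.09,(0,170,100),(6,255,255),(262,220,300,255))
show("red S",S,ms,.09,(0,170,100),(6,255,255),(345,245,380,275))
show("amber T",T,mt,.06,(7,150,100),(18,255,255),(358,215,390,248))
show("amber S",S,ms,.06,(5,150,100),(18,255,255),(245,195,285,240))
show("white T",T,mt,.09,(0,0,170),(179,60,255),(358,215,390,248))
show("white S",S,ms,.09,(0,0,170),(179,60,255),(245,195,285,240))
show("stat T",T,mt,.07,(0,0,150),(179,40,255),(230,205,320,275))
a=cv2.resize(T[205:280,230:320],None,fx=6,fy=6,interpolation=2)[:,:,::-1]
b=cv2.resize(T[215:250,350:395],None,fx=6,fy=6,interpolation=2)[:,:,::-1]
c=np.zeros((450,810,3),np.uint8);c[:,:540]=a;c[:210,540:]=b
d=cv2.resize(S[195:240,240:285],None,fx=5,fy=5,interpolation=2)[:,:,::-1];c[215:440,540:765]=d
cv2.imwrite("pics/z1.png",cv2.resize(c,(800,444)))
E
```

```text
red T 27.5 [276.3 236.4] ctr [[0.503  0.1339 0.09  ]] sides 0.0081 0.0395 dirs -72.0 -161.8
red S 39.0 [361.4 257.8] ctr [[0.5011 0.1345 0.09  ]] sides 0.0405 0.0089 dirs -162.2 103.3
amber T 93.0 [373.5 216.5] ctr [[ 0.5641 -0.1473  0.06  ]] sides 0.091 0.009 dirs -90.8 177.6
amber T 39.5 [372.8 233.3] ctr [[ 0.5141 -0.1435  0.06  ]] sides 0.0404 0.0409 dirs -8.0 -97.3
amber S 440.5 [267.1 207.3] ctr [[ 0.492  -0.1499  0.06  ]] sides 0.0838 0.1206 dirs 151.9 52.8
white T 70.5 [371.2 235.5] ctr [[ 0.5016 -0.1357  0.09  ]] sides 0.0476 0.0603 dirs -23.0 -113.2
white T 41.0 [374.1 228.7] ctr [[ 0.5211 -0.1446  0.09  ]] sides 0.0125 0.0375 dirs -67.3 -159.1
white S 75.0 [263.1 225. ] ctr [[ 0.5589 -0.1076  0.09  ]] sides 0.0584 0.043 dirs 133.1 42.2
white S 35.0 [261.2 205.7] ctr [[ 0.5148 -0.1484  0.09  ]] sides 0.035 0.0112 dirs -158.9 98.9
stat T 1808.5 [276.8 238.3] ctr [[0.5015 0.1344 0.07  ]] sides 0.1647 0.1017 dirs -71.9 -162.4
stat T 8.0 [248.5 255.5] ctr [[0.4524 0.2153 0.07  ]] sides 0.0086 0.0087 dirs -90.8 -179.3
```

View pics/z1.png

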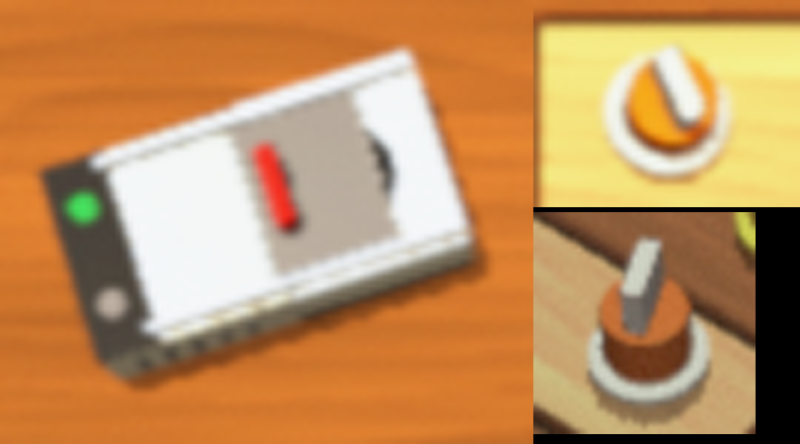

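The zoom shows the cover partly open, with a dark sliver of the opening on its -y side. Station yaw is about 18° and the grip is near (0.502, 0.134). The amber bar lies at about 21° near (0.518, -0.147). Both views agree to within 2-3 mm at about 90 mm height. Next I compute the move to above the station.

```bash
cat > go.py <<'E'
from h import *
from scipy.spatial.transform import Rotation as Ro
def rel(target,jawdeg=None):
    o=robot.get_obs();R=Ro.from_quat(o["tool_rot"]).as_matrix()
    yaw=np.degrees(np.arctan2(R[1,1],R[0,1]))
    print("t",round(o["time"],2),"pos",o["position"].round(4),"tilt x",R[:,0].round(3),"jaw",yaw.round(2),"grip",round(o["grip_width"],4),"F",np.round(o["ft_force"],1),"q6",o["q"][5].round(2))
    if target is not None: print("shift tool mm",((np.array(target)-o["position"])@R*1000).round(1))
    if jawdeg is not None:
        d=(jawdeg-yaw+90)%180-90; print("twist deg (tool x down => -world yaw)",(-d).round(2))
E
python3 -c "
from go import *
rel([.42,.02,.24],108)
m=robot.camera_model('wrist');o=robot.get_obs();print('cam rel',(-m['R'].T@m['t']-o['position']).round(3),m['fx'],m['R'][2].round(2))"
```

```text
t 0.1 pos [ 0.1893 -0.595   0.2217] tilt x [-0.     0.002 -1.   ] jaw -72.37 grip 0.0869 F [ 0.2 -0.1 -0.5] q6 -0.18
shift tool mm [ -17.2 -516.2 -406.2]
twist deg (tool x down => -world yaw) -0.37
cam rel [0.063 0.019 0.162] 333.64581566640663 [-0.23 -0.07 -0.97]
```

>>> carry_out(commands=[[[1, -1, -32, -25, 0], [1, -1, -32, -25, 0], [1, -1, -32, -25, 0], [1, -1, -32, -25, 0], [1, -1, -32, -25, 0], [1, -1, -32, -25, 0], [1, -1, -32, -25, 0], [1, -1, -32, -25, 0]]])

```text
time: 0.77
position: [0.3014, -0.2902, 0.2246]
tool_rot: [-0.699, -0.103, 0.7, -0.104]
ft_force: [0.8, -0.6, 0.5]
grip_width: 0.087
```

>>> carry_out(commands=[[[1, -1, -32, -25, 0], [1, -1, -32, -25, 0], [1, -1, -32, -25, 0], [1, -1, -32, -25, 0], [1, -1, -32, -25, 0], [1, -1, -32, -25, 0], [1, -1, -32, -25, 0], [1, -1, -32, -25, 0]]])

```text
time: 1.43
position: [0.4171, 0.0223, 0.2323]
tool_rot: [-0.699, -0.102, 0.701, -0.101]
ft_force: [1.1, -0.9, 0.0]
grip_width: 0.0873
```

```bash
python3 -c "
from go import *
rel([.50,.115,.24],108)"
```

```text
t 1.43 pos [0.4171 0.0223 0.2323] tilt x [-0.002  0.001 -1.   ] jaw -73.46 grip 0.0873 F [ 1.1 -0.9  0. ] q6 1.07
shift tool mm [  -7.9  -65.2 -105.8]
twist deg (tool x down => -world yaw) -1.46
```

>>> carry_out(commands=[[[1, -2, -19, -30, -1.5], [1, -2, -19, -30, 0], [1, -2, -18, -30, 0], [0.5, -2, -10, -17, 0], [0.5, 0, 0, 0, 0]]])

```text
time: 1.85
position: [0.5012, 0.132, 0.2395]
tool_rot: [-0.697, -0.117, 0.698, -0.114]
ft_force: [0.3, -0.3, 0.2]
grip_width: 0.08
```

```bash
python3 - <<'E'
from go import *
rel([.502,.134,.14],108)
m=robot.camera_model("wrist");im=robot.camera("wrist");cv2.imwrite("pics/w1.png",im[:,:,::-1])
np.savez("w1.npz",**{k:np.array(v) for k,v in m.items()})
c=blobs(im,(0,170,100),(6,255,255),(0,0,640,480),50)
for k in c[:2]:
    r=cv2.minAreaRect(k.astype(np.float32));p=onz(m,cv2.boxPoints(r),.102);print(cv2.contourArea(k),r[0],onz(m,r[0],.102).round(4),p.round(4).tolist())
E
```

```text
t 1.85 pos [0.5012 0.132  0.2395] tilt x [-0.003  0.003 -1.   ] jaw -71.25 grip 0.08 F [ 0.3 -0.3  0.2] q6 1.28
shift tool mm [99.5 -1.3 -1.6]
twist deg (tool x down => -world yaw) 0.75
```

View pics/w1.png

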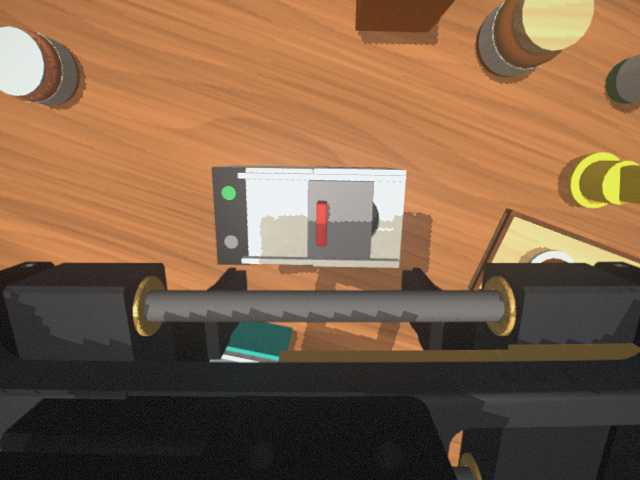

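The wrist view shows the red grip at about (321,223), the station's long axis lying horizontally, and its corners near (215,167) and (405,268). I'll refine the measurements from it.

```bash
python3 - <<'E'
from go import *
m=dict(np.load("w1.npz"));im=cv2.imread("pics/w1.png")[:,:,::-1]
print(im[223,321],cv2.cvtColor(im[220:226,318:325],cv2.COLOR_RGB2HSV)[:,:,0])
mask=((im[:,:,0].astype(int)-im[:,:,1]>70)&(im[:,:,2]<80)&(im[:,:,1]<60)).astype(np.uint8);mask[:190]=0;mask[255:]=0;mask[:,:300]=0;mask[:,345:]=0
cs,_=cv2.findContours(mask,0,1);k=max(cs,key=cv2.contourArea)
r=cv2.minAreaRect(k.astype(np.float32)[:,0]);print(r);p=onz(m,cv2.boxPoints(r),.102);print(onz(m,r[0],.102).round(4),p.round(4).tolist(),[np.degrees(np.arctan2(*(p[(i+1)%4]-p[i])[1::-1])).round(1) for i in range(4)])
# housing corners on top plane
print(onz(m,[[406,170],[403,268],[217,266],[213,168]],.07).round(4).tolist())
E
python3 -c "
from go import *
rel([.502,.134,.14],108)"
```

```text
[224  88  84] [[0 2 2 1 1 1 1]
 [1 1 1 1 2 1 1]
 [1 1 1 1 1 1 1]
 [1 0 1 1 1 1 0]
 [1 1 0 0 0 1 1]
 [0 1 1 0 1 0 1]]
t 1.9 pos [0.4996 0.1309 0.2391] tilt x [-0.005  0.003 -1.   ] jaw -71.27 grip 0.0764 F [-0.2 -1.1 -0.2] q6 1.28
shift tool mm [99.1 -1.8 -3.7]
twist deg (tool x down => -world yaw) 0.73Traceback (most recent call last):
  File "<stdin>", line 5, in <module>
ValueError: max() iterable argument is empty
```

```bash
python3 - <<'E'
from go import *
m=dict(np.load("w1.npz"));im=cv2.imread("pics/w1.png")[:,:,::-1]
k=blobs(np.ascontiguousarray(im),(0,130,90),(8,255,255),(300,190,345,255),20)[0]
r=cv2.minAreaRect(k.astype(np.float32));print(r);p=onz(m,cv2.boxPoints(r),.102);print(onz(m,r[0],.102).round(4),p.round(4).tolist(),[np.degrees(np.arctan2(*(p[(i+1)%4]-p[i])[1::-1])).round(1) for i in range(4)])
q=onz(m,[[406,170],[403,268],[217,266],[213,168]],.07);print(q.round(4).tolist(),[(np.linalg.norm(q[(i+1)%4]-q[i]).round(4),np.degrees(np.arctan2(*(q[(i+1)%4]-q[i])[1::-1])).round(1)) for i in range(4)])
E
```

```text
((321.0, 224.0), (42.0, 10.0), 90.0)
[[0.506  0.1366 0.102 ]] [[0.5229, 0.147, 0.102], [0.5258, 0.1385, 0.102], [0.4887, 0.1258, 0.102], [0.4857, 0.1346, 0.102]] [np.float64(-71.2), np.float64(-161.2), np.float64(108.8), np.float64(18.4)]
[[0.5775, 0.0736, 0.07], [0.4831, 0.0386, 0.07], [0.4221, 0.224, 0.07], [0.5187, 0.2527, 0.07]] [(np.float64(0.1007), np.float64(-159.6)), (np.float64(0.1952), np.float64(108.2)), (np.float64(0.1008), np.float64(16.6)), (np.float64(0.1885), np.float64(-71.8))]
```

>>> carry_out(commands=[[[0.5, 33, -2, -4, 0.5], [0.5, 33, -1, -1, 0], [0.5, 33, 0, 0, 0], [0.5, 0, 0, 0, 0]]])

```text
time: 2.23
position: [0.5021, 0.1333, 0.139]
tool_rot: [-0.698, -0.112, 0.699, -0.112]
ft_force: [-1.0, 0.0, -0.9]
grip_width: 0.0511
```

```bash
python3 -c "
from go import *
rel([.504,.1355,.081],108.2)"
```

```text
t 2.23 pos [0.5021 0.1333 0.139 ] tilt x [-0.002  0.001 -1.   ] jaw -71.76 grip 0.0511 F [-1.   0.  -0.9] q6 1.3
shift tool mm [57.9 -1.4 -2.6]
twist deg (tool x down => -world yaw) 0.04
```

>>> carry_out(commands=[[[0.5, 20, -1, -3, 0], [0.5, 20, 0, 0, 0], [0.5, 17, 0, 0, 0], [0.05, 0, 0, 0, 0], [0, 0, 0, 0, 0], [0, 0, 0, 0, 0], [0, 0, 0, 0, 0], [0, 0, 0, 0, 0]]], force=20)

```text
time: 2.9
position: [0.503, 0.1293, 0.0879]
tool_rot: [-0.698, -0.11, 0.699, -0.11]
ft_force: [-0.2, 1.0, -0.2]
grip_width: 0.0179
```

```bash
python3 -c "
from go import *
rel(None)"
```

```text
t 2.9 pos [0.503  0.1293 0.0879] tilt x [-0.002 -0.001 -1.   ] jaw -72.16 grip 0.0179 F [-0.2  1.  -0.2] q6 1.3
```

>>> carry_out(commands=[[[0.2, 6, -4, 0, 0], [0, 2, 0, 0, 0], [0, 0, 0, 0, 0], [0, 0, 0, 0, 0], [0, 0, 0, 0, 0]]])

```text
time: 3.32
position: [0.5034, 0.1335, 0.082]
tool_rot: [0.7, 0.109, -0.697, 0.111]
ft_force: [0.9, -1.5, 0.1]
grip_width: 0.0098
```

```bash
python3 -c "
from go import *
rel(None)"
```

```text
t 3.32 pos [0.5034 0.1335 0.082 ] tilt x [ 0.003 -0.001 -1.   ] jaw -72.1 grip 0.0098 F [ 0.9 -1.5  0.1] q6 1.3
```

>>> carry_out(commands=[[[0, 0, -10, 0, 0], [0, 0, -10, 0, 0], [0, 0, -10, 0, 0], [0, 0, -10, 0, 0], [0, 0, -8, 0, 0], [0, 0, -5, 0, 0]]])

```text
time: 3.82
position: [0.486, 0.188, 0.082]
tool_rot: [0.7, 0.109, -0.697, 0.111]
ft_force: [0.4, -1.3, 0.4]
grip_width: 0.0097
```

>>> carry_out(commands=[[[0, 0, -5, 0, 0], [0, 0, -5, 0, 0], [0, 0, -5, 0, 0], [0, 0, -5, 0, 0]]])

```text
time: 4.15
position: [0.4847, 0.1917, 0.0818]
tool_rot: [0.699, 0.105, -0.695, 0.132]
ft_force: [5.0, -21.4, 0.2]
grip_width: 0.0102
```

>>> carry_out(commands=[[[0.1, 0, 1, 0, 0], [0.4, 0, 0, 0, 0], [0.5, 0, 0, 0, 0], [0.6, 0, 0, 0, 0], [0.6, -30, 0, 0, 0], [0.6, -40, 0, 0, 0], [0.6, -40, 0, 0, 0], [1, -40, 0, 0, 0]]])

```text
time: 4.82
position: [0.4758, 0.1976, 0.2265]
tool_rot: [-0.689, -0.106, 0.705, -0.131]
ft_force: [1.6, -0.0, -0.4]
grip_width: 0.0489
```

```bash
python3 - <<'E'
from go import *
rel([.51,.05,.26])
m=robot.camera_model("wrist");im=robot.camera("wrist");cv2.imwrite("pics/w2.png",im[:,:,::-1])
np.savez("w2.npz",**{k:np.array(v) for k,v in m.items()})
E
```

```text
t 4.82 pos [0.4758 0.1976 0.2265] tilt x [-0.015 -0.039 -0.999] jaw -70.69 grip 0.0489 F [ 1.6 -0.  -0.4] q6 1.45
shift tool mm [-28.1 151.6  17.3]
```

View pics/w2.png

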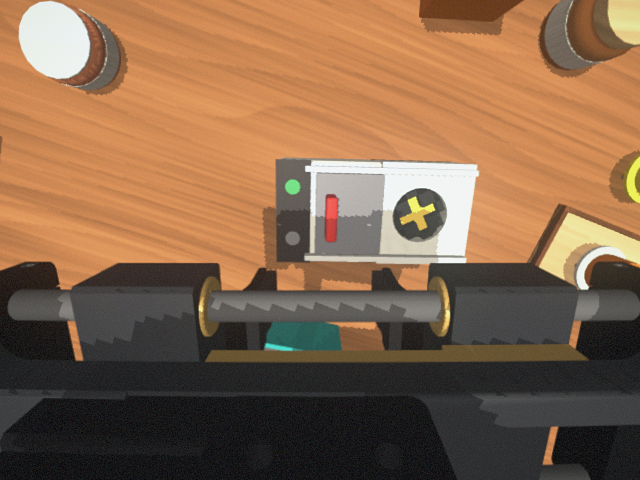

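The cover is fully open at its stop. The black hub is at about (419,214) with its yellow cross rotated, and the red grip is at (332,218). The push left the tool tilted about 2.4°, which I'll fix against the housing's fixed +y end. First I measure the hub and station from this view.

```bash
python3 - <<'E'
from go import *
m=dict(np.load("w2.npz"));im=np.ascontiguousarray(cv2.imread("pics/w2.png")[:,:,::-1])
# yellow cross
roi=(385,180,455,250)
ys=blobs(im,(18,110,50),(35,255,255),roi,5);print([cv2.contourArea(c) for c in ys])
h=cv2.cvtColor(im,cv2.COLOR_RGB2HSV);k=np.zeros(h.shape[:2],np.uint8);k[180:250,385:455]=cv2.inRange(h[180:250,385:455],(18,110,50),(35,255,255))
v,u=np.nonzero(k);P=onz(m,np.c_[u,v].astype(float),.058)[:,:2]
(c0,rr)=cv2.minEnclosingCircle(P.astype(np.float32)*1000);print("enc",c0,rr,"mean",P.mean(0).round(4))
# dark disc+yellow = opening
g=((h[:,:,2]<75)|(k>0)).astype(np.uint8);d=np.zeros_like(g);d[180:250,385:455]=g[180:250,385:455]
cs,_=cv2.findContours(d,0,1);c=max(cs,key=cv2.contourArea);hull=cv2.convexHull(c);e=cv2.fitEllipse(hull);print("ell",e)
for z in (.07,.0685): print("opening ctr",z,onz(m,e[0],z).round(4))
C=onz(m,hull[:,0].astype(float),.07);print("opening fit",[round(float(x),4) for x in cv2.minEnclosingCircle(C[:,:2].astype(np.float32))[0]],cv2.minEnclosingCircle(C[:,:2].astype(np.float32))[1])
# cross angle: 4th-harmonic phase weighted with r
for ctr in (np.array(onz(m,e[0],.07)[0,:2]),P.mean(0)):
    D=P-ctr;r=np.hypot(*D.T);a=np.arctan2(D[:,1],D[:,0]);w=r>.008
    print("cross deg mod90",np.degrees(np.angle((r[w]**2*np.exp(4j*a[w])).sum())/4).round(1))
print("red",onz(m,[[332,218]],.102).round(4))
q=onz(m,[[476,165],[466,263],[277,261],[277,159]],.07);print(q.round(4).tolist(),[(np.linalg.norm(q[(i+1)%4]-q[i]).round(4),np.degrees(np.arctan2(*(q[(i+1)%4]-q[i])[1::-1])).round(1)) for i in range(4)],q.mean(0))
rel([.458,.272,.15],108.2)
crop=cv2.resize(im[150:275,265:485],None,fx=3.6,fy=3.6,interpolation=2);cv2.imwrite("pics/w2c.png",crop[:,:,::-1])
E
```

```text
[471.0]
enc (514.2670288085938, 105.27631378173828) 18.25153160095215 mean [0.5144 0.105 ]
ell ((416.30316162109375, 217.75816345214844), (42.0531120300293, 45.755733489990234), 77.71048736572266)
opening ctr 0.07 [[0.5112 0.1082 0.07  ]]
opening ctr 0.0685 [[0.5111 0.1077 0.0685]]
opening fit [0.5105, 0.1085] 0.023138726130127907
cross deg mod90 43.1
cross deg mod90 43.9
red [[0.4898 0.1903 0.102 ]]
[[0.5768, 0.0743, 0.07], [0.4846, 0.0403, 0.07], [0.425, 0.2237, 0.07], [0.5199, 0.2531, 0.07]] [(np.float64(0.0983), np.float64(-159.8)), (np.float64(0.1928), np.float64(108.0)), (np.float64(0.0993), np.float64(17.2)), (np.float64(0.1876), np.float64(-72.3))] [0.50155473 0.14786956 0.07      ]
t 4.87 pos [0.481  0.1993 0.2347] tilt x [ 0.001 -0.036 -0.999] jaw -70.68 grip 0.053 F [1.  1.1 3.6] q6 1.45
shift tool mm [ 82.  -79.1  -3.2]
twist deg (tool x down => -world yaw) 1.12
```

View pics/w2c.png

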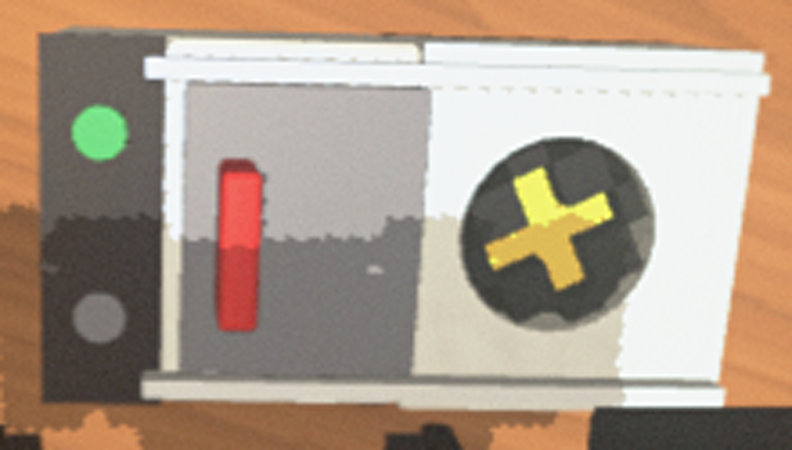

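Station yaw is 18.1° and the cross is at about 43.5° in world. The bore is near (0.5155, 0.105), and the cross centroid, housing corners and grip position agree on that to about 2 mm. Next I square up the tool against the housing's far end.

>>> carry_out(commands=[[[0.02, 0, -25, -1, 0.5], [0.02, 0, -27, -1, 0.5], [0.02, 0, -27, -1, 0], [0.02, 35, -1, 0, 0], [0.02, 35, -1, 0, 0], [0.02, 35, -1, 0, 0], [0.02, 35, -1, 0, 0], [0.02, 25, 0, 0, 0]]])

```text
time: 5.53
position: [0.4699, 0.2896, 0.0768]
tool_rot: [0.712, 0.106, -0.683, 0.123]
ft_force: [-0.7, 0.5, -0.6]
grip_width: 0.0156
```

```bash
python3 -c "
from go import *
rel([.465,.256,.055],108.2)"
```

```text
t 5.53 pos [0.4699 0.2896 0.0768] tilt x [ 0.043 -0.016 -0.999] jaw -71.36 grip 0.0156 F [-0.7  0.5 -0.6] q6 1.65
shift tool mm [22.1 29.6 16.2]
twist deg (tool x down => -world yaw) 0.44
```

>>> carry_out(commands=[[[0.02, 0, 0, 0, 0], [0.02, 0, 0, 0, 0], [0.02, 0, 0, 0, 0]]])

```text
time: 5.78
position: [0.4649, 0.2897, 0.0712]
tool_rot: [0.707, 0.107, -0.688, 0.124]
ft_force: [-0.7, -0.1, 0.3]
grip_width: 0.0032
```

```bash
python3 -c "
from go import *
rel([.465,.256,.055],108.2)"
```

```text
t 5.78 pos [0.4649 0.2897 0.0712] tilt x [ 0.031 -0.02  -0.999] jaw -71.22 grip 0.0032 F [-0.7 -0.1  0.3] q6 1.65
shift tool mm [16.9 31.4 11.1]
twist deg (tool x down => -world yaw) 0.58
```

>>> carry_out(commands=[[[0, 8, 5, 0, 0], [0, 8, 5, 0, 0], [0, 0, 6, 0, 0], [0, 0, 6, 0, 0], [0, 0, 5, 0, 0], [0, 0, 5, 0, 0]]])

```text
time: 6.28
position: [0.481, 0.2585, 0.0613]
tool_rot: [0.712, 0.108, -0.683, 0.124]
ft_force: [-0.5, -0.1, 0.5]
grip_width: 0.0007
```

```bash
python3 -c "
from go import *
rel([.465,.256,.055],108.2)"
```

```text
t 6.28 pos [0.481  0.2585 0.0613] tilt x [ 0.044 -0.016 -0.999] jaw -71.16 grip 0.0007 F [-0.5 -0.1  0.5] q6 1.58
shift tool mm [ 5.6 -2.9 16.2]
twist deg (tool x down => -world yaw) 0.64
```

>>> carry_out(commands=[[[0, 3, 5, 0, 0], [0, 0, 5, 0, 0], [0, 0, 5, 0, 0], [0, 0, 5, 0, 0], [0, 0, 5, 0, 0]]])

```text
time: 6.7
position: [0.484, 0.2532, 0.0595]
tool_rot: [0.714, 0.112, -0.684, 0.1]
ft_force: [-5.2, 21.1, -0.4]
grip_width: 0.0002
```

```bash
python3 -c "
from go import *
rel([.465,.256,.055],108.2)"
```

```text
t 6.7 pos [0.484  0.2532 0.0595] tilt x [ 0.039  0.023 -0.999] jaw -72.8 grip 0.0002 F [-5.2 21.1 -0.4] q6 1.53
shift tool mm [ 3.8 -8.2 17.5]
twist deg (tool x down => -world yaw) -1.0
```

>>> carry_out(commands=[[[0, 0, -10, 0, 0], [0, -35, 0, 0, 0], [0, -41, 0, 0, 0], [0, -41, 0, 0, 0], [0.5, -41, 0, 0, 0], [0.5, 0, 0, 0, 0], [0.5, 0, 0, 0, 0]]])

```text
time: 7.28
position: [0.4732, 0.2595, 0.2199]
tool_rot: [0.711, 0.112, -0.687, 0.1]
ft_force: [-0.4, -0.7, -0.1]
grip_width: 0.0131
```

```bash
python3 -c "
from go import *
rel([.515,-.145,.24],111)"
```

```text
t 7.28 pos [0.4732 0.2595 0.2199] tilt x [ 0.03   0.021 -0.999] jaw -72.78 grip 0.0131 F [-0.4 -0.7 -0.1] q6 1.55
shift tool mm [-27.4 398.4  79. ]
twist deg (tool x down => -world yaw) -3.78
```

>>> carry_out(commands=[[[0.6, -5, 40, 8, -1], [0.6, -5, 40, 8, -1], [0.6, -3, 40, 8, -1], [0.6, -3, 40, 8, -1], [0.6, -3, 40, 8, 0], [0.6, -3, 40, 8, 0], [0.6, -3, 40, 8, 0], [0.6, -2, 40, 8, 0]]])

```text
time: 7.95
position: [0.5208, -0.0651, 0.2361]
tool_rot: [0.704, 0.144, -0.683, 0.13]
ft_force: [1.8, 1.0, 1.1]
grip_width: 0.0518
```

>>> carry_out(commands=[[[0.6, 0, 38, 6, 0], [0.6, 0, 30, 3, 0], [0.6, 0, 0, 0, 0], [0.6, 0, 0, 0, 0]]])

```text
time: 8.28
position: [0.5381, -0.1452, 0.2299]
tool_rot: [0.703, 0.139, -0.686, 0.126]
ft_force: [-0.4, 0.1, -0.2]
grip_width: 0.0516
```

```bash
python3 - <<'E'
from go import *
rel([.515,-.145,.20],111)
m=robot.camera_model("wrist");im=robot.camera("wrist");cv2.imwrite("pics/w3.png",im[:,:,::-1])
np.savez("w3.npz",**{k:np.array(v) for k,v in m.items()})
print(proj(m,[[.515,-.145,.102],[.515,-.145,.033]]))
E
```

```text
t 8.28 pos [ 0.5381 -0.1452  0.2299] tilt x [ 0.021  0.024 -1.   ] jaw -68.35 grip 0.0516 F [-0.4  0.1 -0.2] q6 0.7
shift tool mm [29.4 -8.3 22.2]
twist deg (tool x down => -world yaw) 0.65
[[315.77686235 260.00967641]
 [318.14295067 243.10443353]]
```

View pics/w3.png

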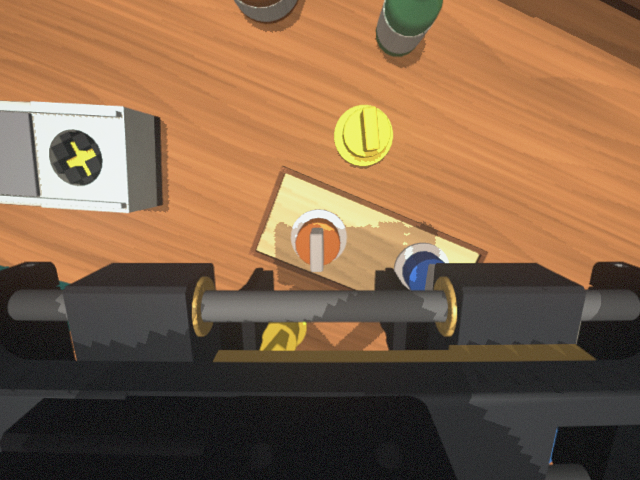

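The amber bar is visible at about (317,250), with its collar centred near (319,238), close to the predicted projections (316,260) and (318,243). The bore also shows at (77,157).

```bash
python3 - <<'E'
from go import *
m=dict(np.load("w3.npz"));im=np.ascontiguousarray(cv2.imread("pics/w3.png")[:,:,::-1])
roi=(285,222,350,290)
print(im[235:275:5,317].tolist(), im[250,300:336:3].tolist())
for c in blobs(im,(0,0,120),(179,60,255),roi,30)[:2]:
    r=cv2.minAreaRect(c.astype(np.float32));p=onz(m,cv2.boxPoints(r),.102)
    print("bar",r,onz(m,r[0],.102).round(4),[(np.linalg.norm(p[(i+1)%4]-p[i]).round(4),np.degrees(np.arctan2(*(p[(i+1)%4]-p[i])[1::-1])).round(1)) for i in range(2)])
c=blobs(im,(5,160,60),(14,255,255),(288,205,350,275),60)
for k in c[:2]: 
    P=onz(m,k.astype(float),.068)[:,:2];print("orange",cv2.contourArea(k),cv2.minEnclosingCircle(P.astype(np.float32)),cv2.boundingRect(k))
crop=im[200:290,270:460];cv2.imwrite("pics/w3c.png",cv2.resize(crop,None,fx=4,fy=4,interpolation=2)[:,:,::-1])
E
```

```text
[[198, 184, 170], [210, 193, 177], [209, 194, 180], [210, 195, 180], [210, 194, 181], [209, 195, 179], [207, 193, 180], [204, 191, 175]] [[212, 119, 64], [212, 122, 65], [211, 120, 62], [194, 119, 73], [210, 193, 183], [211, 195, 181], [209, 193, 178], [195, 182, 168], [194, 117, 71], [209, 118, 66], [211, 122, 67], [206, 116, 61]]
bar ((315.9999694824219, 249.5), (42.99999237060547, 11.999998092651367), 90.0) [[ 0.5242 -0.1416  0.102 ]] [(np.float64(0.0107), np.float64(-68.2)), (np.float64(0.04), np.float64(-158.4))]
bar ((340.4267883300781, 238.20191955566406), (34.511173248291016, 11.959606170654297), 81.63410949707031) [[ 0.5421 -0.1581  0.102 ]] [(np.float64(0.0106), np.float64(-59.7)), (np.float64(0.0316), np.float64(-149.3))]
orange 802.5 ((0.5234453082084656, -0.14193376898765564), 0.02383270673453808) (296, 219, 44, 46)
```

View pics/w3c.png

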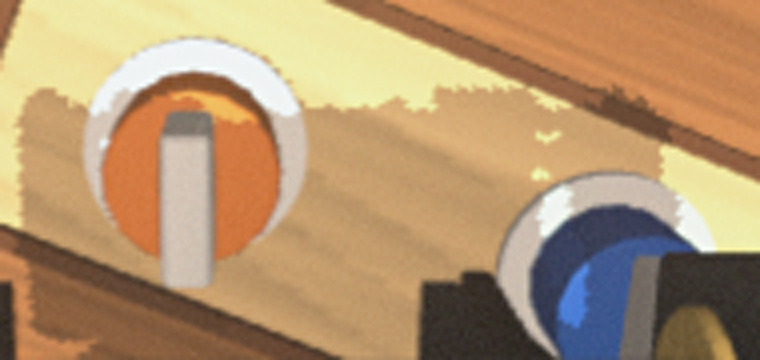

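```bash
python3 -c "
from go import *
m=dict(np.load('w3.npz'));print(onz(m,[316.6,252.9],.102))
rel([.521,-.1425,.12],111.6)"
```

```text
[[ 0.52148989 -0.14326176  0.102     ]]
t 8.33 pos [ 0.5383 -0.1452  0.2298] tilt x [ 0.021  0.023 -1.   ] jaw -68.3 grip 0.0523 F [ 0.4 -0.2  0.4] q6 0.7
shift tool mm [109.5  -7.5  18.2]
twist deg (tool x down => -world yaw) 0.1
```

>>> carry_out(commands=[[[0.6, 25, -4, 9, 0], [0.6, 28, -4, 9, 0], [0.6, 28, 0, 0, 0], [0.6, 25, 0, 0, 0], [0.6, 0, 0, 0, 0]]])

```text
time: 8.75
position: [0.5194, -0.1362, 0.1204]
tool_rot: [0.703, 0.141, -0.685, 0.128]
ft_force: [-0.3, 1.4, 0.6]
grip_width: 0.0522
```

```bash
python3 -c "
from go import *
rel([.5215,-.143,.075],111.6)"
```

```text
t 8.75 pos [ 0.5194 -0.1362  0.1204] tilt x [ 0.022  0.023 -0.999] jaw -67.98 grip 0.0522 F [-0.3  1.4  0.6] q6 0.68
shift tool mm [45.3  7.7  1.9]
twist deg (tool x down => -world yaw) 0.42
```

>>> carry_out(commands=[[[0.6, 15, 4, -2, 0.4], [0.6, 15, 3, -1, 0], [0.6, 14, 0, 0, 0], [0.4, 2, 0, 0, 0], [0.3, 0, 0, 0, 0]]], force=10)

```text
time: 9.17
position: [0.5251, -0.1336, 0.0751]
tool_rot: [0.702, 0.143, -0.685, 0.128]
ft_force: [0.4, 0.1, 0.2]
grip_width: 0.0455
```

```bash
python3 -c "
from go import *
rel([.5215,-.143,.075],111.6)"
```

```text
t 9.17 pos [ 0.5251 -0.1336  0.0751] tilt x [ 0.02   0.026 -0.999] jaw -67.9 grip 0.0455 F [0.4 0.1 0.2] q6 0.68
shift tool mm [-0.2  7.3  6.9]
twist deg (tool x down => -world yaw) 0.5
```

>>> carry_out(commands=[[[0.4, 0, 4, 4, 0.5], [0.4, 0, 3, 3, 0], [0.4, 0, 0, 0, 0]]])

```text
time: 9.42
position: [0.5222, -0.1423, 0.0779]
tool_rot: [0.704, 0.14, -0.685, 0.126]
ft_force: [0.1, 0.3, 0.2]
grip_width: 0.0359
```

```bash
python3 -c "
from go import *
rel([.5215,-.143,.075],111.6)"
```

```text
t 9.42 pos [ 0.5222 -0.1423  0.0779] tilt x [ 0.023  0.024 -0.999] jaw -68.26 grip 0.0359 F [0.1 0.3 0.2] q6 0.67
shift tool mm [2.8 0.4 1. ]
twist deg (tool x down => -world yaw) 0.14
```

>>> carry_out(commands=[[[0.2, 3, 0, 1, 0], [0, 0, 0, 0, 0], [0, 0, 0, 0, 0], [0, 0, 0, 0, 0], [0, 0, 0, 0, 0], [0, 0, 0, 0, 0]]])

```text
time: 9.92
position: [0.5222, -0.144, 0.0772]
tool_rot: [0.705, 0.138, -0.684, 0.127]
ft_force: [0.5, 0.5, 0.5]
grip_width: 0.0121
```

>>> carry_out(commands=[[[0, 0, 0, 0, 0], [0, 0, 0, 0, 0], [0, 0, 0, 0, 0]]], force=45)

```text
time: 10.17
position: [0.5222, -0.144, 0.0771]
tool_rot: [0.705, 0.139, -0.684, 0.127]
ft_force: [0.2, -0.0, 0.7]
grip_width: 0.0116
```

```bash
python3 -c "
from go import *
rel([.5215,-.143,.075],111.6)"
```

```text
t 10.17 pos [ 0.5222 -0.144   0.0771] tilt x [ 0.027  0.022 -0.999] jaw -68.35 grip 0.0116 F [ 0.2 -0.   0.7] q6 0.66
shift tool mm [ 2.1 -1.2  0.3]
twist deg (tool x down => -world yaw) 0.05
```

>>> carry_out(commands=[[[0, -10, 0, 0, 0], [0, -16, 0, 0, 0], [0, -16, 0, 0, 0], [0, -16, 0, 0, 0], [0, -16, 0, 0, 0], [0, -16, 0, 0, 0], [0, -16, 0, 0, 0], [0, 0, 0, 0, 0]]])

```text
time: 10.83
position: [0.5162, -0.1447, 0.1879]
tool_rot: [0.702, 0.141, -0.686, 0.125]
ft_force: [0.7, -0.3, -1.9]
grip_width: 0.0114
```

```bash
python3 -c "
from go import *
rel([.5155,.105,.185],133.5)"
```

```text
t 10.83 pos [ 0.5162 -0.1447  0.1879] tilt x [ 0.018  0.026 -0.999] jaw -68.33 grip 0.0114 F [ 0.7 -0.3 -1.9] q6 0.67
shift tool mm [   9.4 -232.2  -91.4]
twist deg (tool x down => -world yaw) -21.83
```

>>> carry_out(commands=[[[0, 0, -15, -6, 0], [0, 0, -29, -11, 0], [0, 0, -29, -11, 0], [0, 0, -29, -11, 0], [0, 0, -29, -11, 0], [0, 0, -29, -11, 0], [0, 0, -29, -11, 0], [0, 0, -25, -11, 0]]])

```text
time: 11.5
position: [0.5131, 0.0869, 0.1908]
tool_rot: [0.702, 0.135, -0.688, 0.122]
ft_force: [0.6, 0.4, -2.3]
grip_width: 0.0113
```

>>> carry_out(commands=[[[0, 0, -12, -5, 0], [0, 0, 0, 0, -5], [0, 0, 0, 0, -6], [0, 0, 0, 0, -6], [0, 0, 0, 0, -4], [0, 0, 0, 0, 0]]])

```text
time: 12.0
position: [0.5071, 0.1093, 0.1866]
tool_rot: [0.662, 0.27, -0.651, 0.255]
ft_force: [0.2, 0.1, -2.8]
grip_width: 0.0113
```

```bash
python3 -c "
from go import *
rel([.5155,.105,.185],133.5)"
```

```text
t 12.0 pos [0.5071 0.1093 0.1866] tilt x [ 0.006  0.025 -1.   ] jaw -46.42 grip 0.0113 F [ 0.2  0.1 -2.8] q6 0.77
shift tool mm [ 1.5  8.9 -3.1]
twist deg (tool x down => -world yaw) 0.08
```

>>> carry_out(commands=[[[0, 5, 5, -2, 0], [0, 8, 4, -1, 0], [0, 8, 0, 0, 0], [0, 8, 0, 0, 0], [0, 0, 0, 0, 0]]])

```text
time: 12.42
position: [0.5155, 0.1046, 0.153]
tool_rot: [0.662, 0.268, -0.653, 0.252]
ft_force: [-0.8, 0.2, -1.9]
grip_width: 0.0116
```

```bash
python3 -c "
from go import *
rel([.5155,.105,.153],133.5)"
```

```text
t 12.42 pos [0.5155 0.1046 0.153 ] tilt x [ 0.003  0.025 -1.   ] jaw -46.82 grip 0.0116 F [-0.8  0.2 -1.9] q6 0.77
shift tool mm [ 0.  -0.3 -0.2]
twist deg (tool x down => -world yaw) -0.32
```

```bash
python3 - <<'E'
from go import *
im=robot.camera("wrist");m=robot.camera_model("wrist");s=robot.camera("scene");ms=robot.camera_model("scene")
cv2.imwrite("pics/w4.png",im[:,:,::-1]);np.savez("w4.npz",**{k:np.array(v) for k,v in m.items()})
u=proj(m,[[.5155,.105,.07],[.5155,.105,.104]]);print(u)
v=proj(ms,[[.5155,.105,.07]])[0].astype(int);print(v)
a=cv2.resize(im[140:340,220:420],(590,590),interpolation=2);b=cv2.resize(s[v[1]-35:v[1]+25,v[0]-10:v[0]+11],(206,590),interpolation=2)
cv2.imwrite("pics/c4.png",np.hstack([a,b])[:,:,::-1])
E
```

```text
[[324.63629612 247.63135876]
 [323.93528166 260.13625441]]
[346 260]
```

View pics/c4.png

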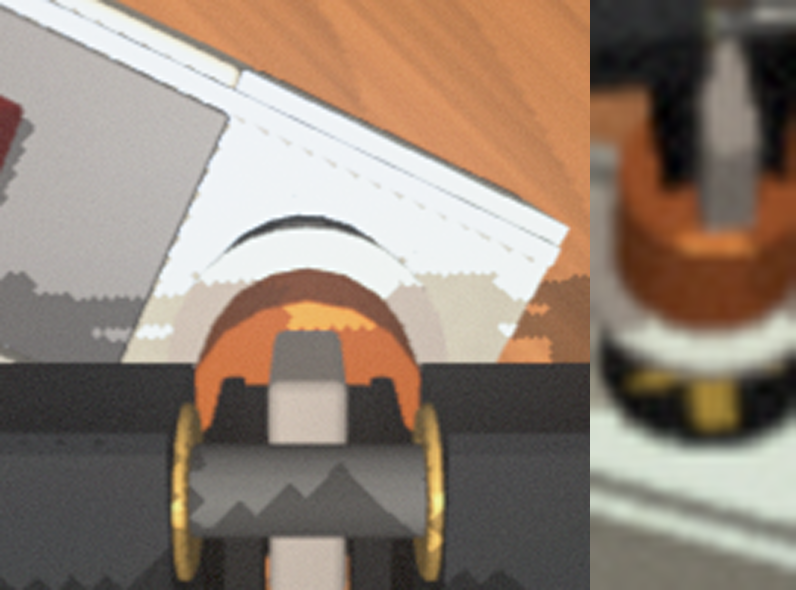

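```bash
python3 - <<'E'
from go import *
m=dict(np.load("w4.npz"));d=-m["R"][1,:2];d/=np.linalg.norm(d);print("up dir",d)
print("bore",onz(m,[323.4,213.2],.07)[0,:2]-.027*d)
for z in(.104,.109):print("cap",z,onz(m,[325,216.6],z)[0,:2]-.031*d)
E
```

```text
up dir [0.72641809 0.68725305]
bore [0.51455554 0.10526221]
cap 0.104 [0.51474326 0.10319336]
cap 0.109 [0.51535208 0.10367926]
```

The collar and the opening agree to about 1-2 mm (bore 0.5146, 0.1053; capsule 0.515, 0.1035), and the scene view shows a bar rib over a slot. I'm lowering it now.

>>> carry_out(commands=[[[0, 4, -1, 0, -0.3], [0, 5, 0, 0, 0], [0, 5, 0, 0, 0], [0, 4, 0, 0, 0]]])

```text
time: 12.85
position: [0.5167, 0.106, 0.1362]
tool_rot: [0.663, 0.269, -0.651, 0.255]
ft_force: [-0.3, -0.3, -2.1]
grip_width: 0.0119
```

```bash
python3 -c "
from go import *
rel([.5148,.106,.133],133.5)"
```

```text
t 12.85 pos [0.5167 0.106  0.1362] tilt x [ 0.008  0.025 -1.   ] jaw -46.49 grip 0.0119 F [-0.3 -0.3 -2.1] q6 0.77
shift tool mm [ 3.1 -1.3  1.5]
twist deg (tool x down => -world yaw) 0.01
```

>>> carry_out(commands=[[[0, 2, -1, 1, 0], [0, 3, 0, 0, 0], [0, 3, 0, 0, 0]]])

```text
time: 13.1
position: [0.5151, 0.1064, 0.127]
tool_rot: [0.663, 0.269, -0.651, 0.255]
ft_force: [0.1, 0.1, 0.8]
grip_width: 0.012
```

```bash
python3 -c "
from go import *
rel([.5148,.106,.119],133.5)"
```

```text
t 13.1 pos [0.5151 0.1064 0.127 ] tilt x [ 0.008  0.025 -1.   ] jaw -46.48 grip 0.012 F [0.1 0.1 0.8] q6 0.76
shift tool mm [8.  0.2 0.7]
twist deg (tool x down => -world yaw) 0.02
```

The foot is about 10 mm inside the slots with almost no force, so the ribs have meshed. Next I press against the spring.

>>> carry_out(commands=[[[0, 3, 0, 0, 0], [0, 3, 0, 0, 0], [0, 3, 0, 0, 0], [0, 3, 0, 0, 0]]])

```text
time: 13.43
position: [0.515, 0.1067, 0.1192]
tool_rot: [0.662, 0.269, -0.651, 0.256]
ft_force: [-10.9, -1.6, 42.6]
grip_width: 0.0117
```

```bash
python3 -c "
from go import *
rel([.5148,.106,.119],133.5)"
```

```text
t 13.43 pos [0.515  0.1067 0.1192] tilt x [ 0.008  0.024 -1.   ] jaw -46.42 grip 0.0117 F [-10.9  -1.6  42.6] q6 0.76
shift tool mm [0.2 0.3 0.6]
twist deg (tool x down => -world yaw) 0.08
```

>>> carry_out(commands=[[[0, 2, 0, 0, 0], [0, 2, 0, 0, 0]]])

```text
time: 13.6
position: [0.5152, 0.1066, 0.1195]
tool_rot: [0.663, 0.269, -0.65, 0.256]
ft_force: [-3.9, -1.2, 12.3]
grip_width: 0.0117
```

```bash
python3 - <<'E'
from go import *
rel([.5148,.106,.119],133.5)
im=robot.camera("wrist");m=robot.camera_model("wrist");s=robot.camera("scene");t=robot.camera("top");rel(None)
v=proj(robot.camera_model("scene"),[[.5155,.105,.09]])[0].astype(int)
a=cv2.resize(im[140:340,220:420],(400,400),interpolation=2);b=cv2.resize(s[v[1]-35:v[1]+35,v[0]-35:v[0]+35],(400,400),interpolation=2)
cv2.imwrite("pics/c5.png",np.hstack([a,b])[:,:,::-1])
E
```

```text
t 13.6 pos [0.5152 0.1066 0.1195] tilt x [ 0.011  0.023 -1.   ] jaw -46.37 grip 0.0117 F [-3.9 -1.2 12.3] q6 0.76
shift tool mm [0.4 0.2 0.7]
twist deg (tool x down => -world yaw) 0.13
t 13.75 pos [0.5151 0.1066 0.1194] tilt x [ 0.011  0.024 -1.   ] jaw -46.38 grip 0.0116 F [-3.9 -0.2 14.3] q6 0.76
```

View pics/c5.png

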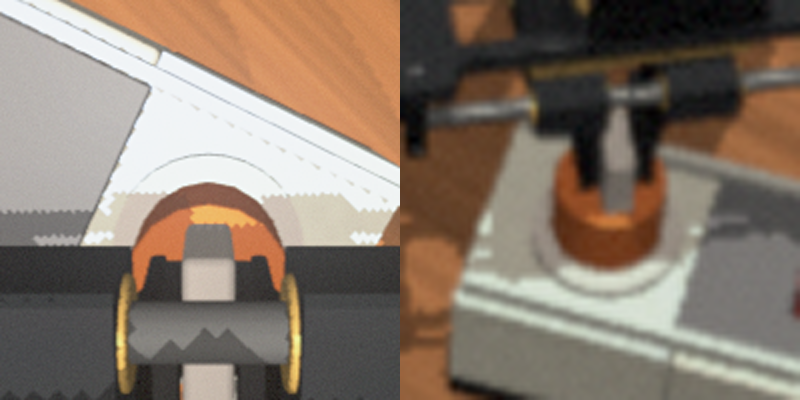

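Both views show the collar lying on the housing, with only a thin outline and no gap or shadow. I'll firm up the push a little, to about 20-30 N, so it holds.

>>> carry_out(commands=[[[0, 3, 0, 0, 0], [0, 3, 0, 0, 0]]])

```text
time: 13.92
position: [0.515, 0.1066, 0.1193]
tool_rot: [0.663, 0.269, -0.649, 0.257]
ft_force: [-7.2, -1.3, 24.7]
grip_width: 0.0118
```

```bash
python3 - <<'E'
from go import *
rel(None)
T=robot.camera("top");t0=cv2.imread("pics/top0.png")[:,:,::-1]
rel(None)
d=cv2.absdiff(T,np.ascontiguousarray(t0)).max(2)
for n,r in dict(blue=(402,215,428,245),giftbox=(255,135,298,182),candle=(308,142,336,180),mist=(358,142,382,172),tin=(150,210,182,245),pillar=(470,212,505,248),yel1=(358,180,388,212),yel2=(358,258,390,292)).items(): print(n,(d[r[1]:r[3],r[0]:r[2]]>60).mean().round(3),end=" ")
E
```

```text
t 13.92 pos [0.515  0.1066 0.1193] tilt x [ 0.012  0.023 -1.   ] jaw -46.34 grip 0.0118 F [-7.2 -1.3 24.7] q6 0.76
t 13.97 pos [0.515  0.1067 0.1193] tilt x [ 0.013  0.023 -1.   ] jaw -46.33 grip 0.0117 F [-7.1 -1.6 23. ] q6 0.76
blue 0.0 giftbox 0.0 candle 0.0 mist 0.0 tin 0.082 pillar 0.0 yel1 0.0 yel2 0.0
```

```bash
python3 - <<'E'
from go import *
T=robot.camera("top");t0=np.ascontiguousarray(cv2.imread("pics/top0.png")[:,:,::-1])
for im in(t0,T):
    g=blobs(im,(0,0,140),(179,70,255),(150,205,185,248),20)
    print([(cv2.contourArea(c),cv2.minEnclosingCircle(c.astype(np.float32))) for c in g[:2]])
v,u=np.nonzero(cv2.absdiff(T,t0).max(2)[210:245,150:182]>60);print(u.min()+150,u.max()+150,v.min()+210,v.max()+210, T[v[0]+210,u[0]+150],t0[v[0]+210,u[0]+150])
rel(None)
E
```

```text
[(327.0, ((164.0, 225.0), 10.816754341125488))]
[(328.0, ((164.2755126953125, 225.11224365234375), 10.986486434936523))]
150 181 242 244 [147  91  52] [213 120  46]
t 14.02 pos [0.515  0.1067 0.1193] tilt x [ 0.013  0.023 -1.   ] jaw -46.33 grip 0.0117 F [-7.7 -0.8 23.7] q6 0.76
```

That difference was only the arm's shadow on the counter; the disc itself did not move. Handing in.

```bash
python3 -c "
from rig import robot
print(robot.hand_in())"
```

```text
the job is handed in; nothing more can be done
None
```

I slid the cover open to its stop, took the amber capsule from the tray, turned it about 22° to match the cross in the hub, and pressed it home. I handed in at about 14 s, with the arm still holding the capsule and pushing down.

- **Seating:** the tool stopped at z 0.1193 m; with the collar flat I had worked out about 0.119 m. Force was about 24 N down and grip width 11.7 mm. Both camera views showed the collar flat on the housing.
- **Bystanders:** the top view showed no change around the blue capsule, gift box, candle jar, spray bottle, white pillar candle and both yellow look-alikes. Near the round object by the station's far end only the arm's shadow differed. I did not check the soap box, or the tin separately.
- **Less than perfect:**
  - The first press briefly reached about 43 N at the wrist, so I eased off; the limit there is 120 N.
  - About 7 N of sideways force and 1.5° of tool tilt remained at the end.
  - Pushing the cover to its stop tilted the tool about 2°. I partly corrected it by pressing the closed fingers against the fixed housing with about 21 N.

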